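# Clear the drip tray and lock the portafilter into the espresso stand

## Robot

A 7-joint arm with a two-finger parallel gripper is mounted at the origin on a cart in front of the work surface, level with it; the furniture and walls round the work are solid. World frame = base frame: x ahead of the robot, y to its left, z up, the work surface at z = 0. Lengths are in m, angles in rad, forces in N, time in s.
With the tool pointing down it reaches from about 0.425 to 0.925 m from the base axis. Payload 6.8 kg.
Tool frame: the origin (TCP) lies at the very end of the fingers, on their centre line; the grasp point (between the pads) lies 19 mm behind it; z points along the fingers, y is the line along which they close (so a half turn about z gives the same grasp; the last joint's range is limited). The gripper opens to 85 mm and grips with 20 to 120 N. Pads are 22 mm wide; open, the fingers measure 114 mm over their backs; the gripper's body (76 mm by 85 mm) begins 54 mm behind the grasp point. The pads swing forward as they close: fully open they stand 13 mm farther back than shut.
Start: joints at [-1.418, 0.477, 0.022, 1.555, -0.011, 1.109, -0.083], TCP at [0.174, 0.652, 0.231] pointing down, gripper open.
Joint ranges: [-2.96, 2.96], [-0.34, 2.1], [-1.41, 1.46], [0.24, 2.44], [-1.37, 4.51], [0.17, 1.92], [-2.96, 2.96]. Speed limits (rad/s): [2.39, 2.39, 3.14, 3.14, 3.14, 3.14, 3.14].

## Interface

Orientations are given as a unit quaternion [w, x, y, z].
In Python, from bench import env, cams, job gives the robot as it stands.
- The arm moves only by the tool play_rows, never from a script. Its argument "commands" is one flat list of numbers, 4 for each row, row after row: the shift along the world's x, y, z in m, then the turn about the world's z in degrees. A call has 1 to 20 rows; each row is the pose to reach, as a shift and turn from the pose commanded when the call began; what a row does not reach only later rows make up. A row lasts 1/10 s, in which the tool goes at most 50 mm and 8.59 degrees, less where a joint would pass 70% of its speed; a pose out of reach is approached as far as the arm can. A call with a gripper value outside its range is refused whole. "jaw" is the opening in per cent of the stroke, from 0 (shut) to 100 (fully open), set as the call begins (left out, the last holds). The fingers move at their own pace and stop on an object; "force" is the grip in N (left out, the last holds). Time passes only in rows, so rows that repeat a pose let the fingers close. It gives the time, the measured TCP pose, the force, the opening and the grip force at its end, in the units of the state.
- env.get_state(): the state, without advancing time (a new reading comes with each control period).
- cams.grab_frame(name): name is "scene" or "top"; returns (picture, depth): 420x560x3 uint8, red, green, blue; 420x560 float32, m along the optical axis (not along the pixel's ray), 0 where there is no reading.
- cams.get_calibration(name): a dict with "camera_matrix" (3x3 intrinsics, pixels), "dist" ([k1, k2, p1, p2, k3] as OpenCV has them; the pictures are not rectified), "origin" and "orientation" of the camera in the world. Camera axes: x right, y up, looking along -z (the intrinsics and any distortion apply to the point x, -y, -z); pixel columns grow to the right and rows downward; lengths in m; the calibration is good to about 2 mm. A picture is of the moment at which its call begins. get_calibration takes no time and is no camera call.
- job.hand_in(): hands the job in; it is judged then, once.
The state is a dict: "clock": time; "joints": joint angles; "qvel": joint speeds; "effort": joint torques, N m; "tcp_pos": TCP position; "orientation": TCP orientation; "force": force on the tool from outside, world axes, zero at the start; "wrist_torque": the same for the moment, N m; "opening": finger opening in m; "grip_force": force on a finger pad.
Only numpy, scipy, OpenCV 4.12 (cv2) and the standard library are available. Lean on these libraries where they do the work, as an engineer would, in place of code of your own. Each camera call takes 0.05 s, during which the arm holds its last target. There are 200 camera calls.

## Task

Get the espresso stand ready: first take away the spice jar that stands on its drip tray, in the way of the handle, and stand it upright on a free spot of the stone worktop. Then bring the portafilter in under the group head with its handle pointing about 45 degrees to the front left, push it up so that its lugs pass through the slots, twist it until the handle points straight out to the front, and let it down so that the lugs drop into their seats and it hangs there locked and level, released. Do not shift or tip the pepper mill, the drinking glass or the tin, and topple nothing.

Things in the scene. Friction and masses are not known exactly. Their poses are not given: they have to be found in the camera images.
- espresso_stand: Fixed grey and steel espresso stand. Origin on the worktop under the vertical group axis; +z up, -x its front, +y its left seen from the front. In mm: drip tray x -180..100, y -65..65, top z 20. Column x 66..100, y -50..50, to z 195. Round group head of radius 55 about the axis, z 125 to 207; arm 74 wide back to the column, z 163..199. Open below at front and sides.
- group_mouth (a point): Centre of the round hole (radius 37 mm) of the bayonet ring, on the group axis in the head's underside, 125 mm above the worktop; axes as the stand's. Inside, a wall of radius 47.5 mm and a ceiling 35 mm above this point. Three slots, 120 degrees apart, each 31 degrees wide, let the lugs pass straight up.
- entry_slot (a point): Middle of the slot at the front left of the ring, at the underside: 42 mm from the group axis, 45 degrees from the stand's front (-x) towards its +y. The portafilter's handle must point this way to enter. Turning goes counter-clockwise seen from above: past a hump (top 134 mm above the worktop), 45 degrees to the seat; a full stop comes about 6 degrees after.
- front_seat (a point): Middle of the front seat's top: 42 mm straight to the front (-x) of the group axis, 130 mm above the worktop, 4 mm lower than the hump before it. The lug above the handle drops in here; the other two seats are 120 degrees on. Locked, the portafilter's origin is on the group axis 80 mm above the worktop and its handle points along the stand's -x.
- portafilter: Loose steel portafilter, about 0.26 kg, flat foot on the worktop right of the stand. Origin: centre of its underside, +z up, +x along its handle. Cup radius 34 mm, 61 mm high. Mass centre 15 mm from the cup's axis. Its origin must be 20 to 64 mm above the worktop to pass in under the head, 84 to 100 to turn over the humps. Its neck, 14 mm thick, limits the rise.
- handle_grip (a point): Point on the centre line of the portafilter's black handle where a gripper from above clears the head: 132 mm from the cup's axis, 30 mm above the origin. The handle is a bar 24 mm wide and 24 mm high, from 68 to 166 mm from the cup's axis. Axes as the portafilter's.
- front_lug (a point): Underside of the lug that is right above the handle: 40 mm from the cup's axis along +x, 50 mm above the portafilter's origin. The three lugs, 120 degrees apart, are 12 mm wide, 7 mm thick and reach to 45 mm from the axis. The cup's rim is 4 mm above the lugs.
- spice_jar: Round glass spice jar with a red cap, 45 mm across, 106 mm tall, 0.11 kg, standing upright on the front part of the drip tray. Origin: centre of its underside; z up.
- pepper_mill: Dark wooden pepper mill, 58 mm across, 150 mm tall, a bystander beside or behind the stand. Origin: centre of its underside.
- glass: Clear drinking glass, 77 mm across, 89 mm tall, a bystander beside or behind the stand. Origin: centre of its underside.
- tin: Flat round food tin, 86 mm across, 40 mm tall, a bystander at the front right. Origin: centre of its underside.

How it is judged:
By the outcome, as a careful person would: the job done as asked, in the order asked, and still so for the second after the job is handed in, with the robot touching nothing.
It also fails if it takes over 72 s, if anything falls off the work surface, if the arm or the gripper's body presses on something with over 40 N, if the wrist force passes 120 N, or if a joint passes its speed limit or range.

## Working session

There is one attempt and no reset: what is moved stays moved. The work goes in short steps, Python scripts to look and compute and a tool call to move; the robot and the scene stay as the last step left them, time stands still between calls to the robot, and variables do not carry over. Pictures are saved under pics/ and viewed, at most 10 in all, crops included, and the job is handed in when it is done.

Besides the shell and the picture viewer there is one more tool, called after "Call:" in YAML: its name, and indented under it one key for each argument. play_rows: Moves the arm, as the interface text tells. Its arguments: {"type":"object","properties":{"commands":{"type":"array","items":{"type":"number"}},"jaw":{"type":"number"},"force":{"type":"number"}},"required":["commands"]}

```bash
mkdir -p pics; cat > h.py <<'E'
import numpy as np, cv2
from scipy.spatial.transform import Rotation as R
from bench import env, cams, job
def cal(n):
    c=cams.get_calibration(n); q=c["orientation"]
    return np.array(c["camera_matrix"]),np.array(c["dist"]),np.array(c["origin"]),R.from_quat([q[1],q[2],q[3],q[0]]).as_matrix()
def rays(n,uv):
    K,d,o,M=cal(n)
    p=cv2.undistortPoints(np.array(uv,float).reshape(-1,1,2),K,d).reshape(-1,2)
    return o,np.c_[p[:,0],-p[:,1],-np.ones(len(p))]@M.T
def onplane(n,uv,z):
    o,r=rays(n,uv); return o+r*((z-o[2])/r[:,2])[:,None]
def cloud(n,D):
    h,w=D.shape; v,u=np.mgrid[:h,:w]; uv=np.c_[u.ravel(),v.ravel()]
    o,r=rays(n,uv); return (o+r*D.ravel()[:,None]).reshape(h,w,3)
E
python3 - <<'E'
from h import *
for n in("scene","top"):
    I,D=cams.grab_frame(n); cv2.imwrite(f"pics/{n}0.png",I[:,:,::-1]); np.savez(f"{n}0.npz",I=I,D=D)
    K,d,o,M=cal(n); print(n,K[0,0],d,o,-M[:,2],(D>0).mean())
s=env.get_state();print(s["clock"],s["orientation"],s["opening"])
E
```

```text
scene 402.62962423097764 [-0.02148756  0.          0.          0.          0.        ] [-0.07254059 -0.46347628  0.71474182] [ 0.64578252  0.33016719 -0.68844358] 0.9959481292517007
top 499.6261526343851 [-0.01588282  0.          0.          0.          0.        ] [ 0.25033634 -0.17352164  1.29973818] [ 0.20962609  0.02396848 -0.97748781] 0.9960799319727891
0.1 [-4.83186031e-05  1.30007748e-01  9.91512628e-01 -8.31864163e-04] 0.08547423680520724
```

View pics/scene0.png

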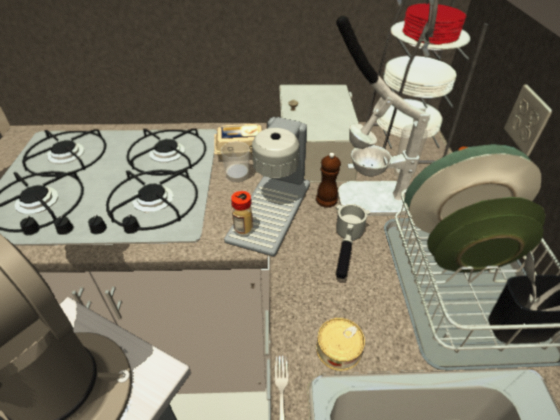

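View pics/top0.png

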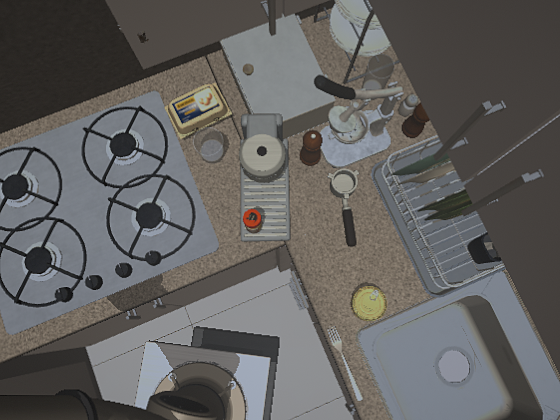

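Scene view: jar at (242,212), stand head (276,150), portafilter cup (351,220) with handle to (343,272), tin (341,341). Top view: jar cap (252,217), head (263,155), tray corners about (241,240) and (287,240), cup (343,182), handle end (350,243), mill (311,147), glass (211,147), tin (369,301).

```bash
python3 - <<'E'
from h import *
f=lambda a:np.round(a,4).tolist()
Z=np.load("top0.npz");I,D=Z["I"],Z["D"];P=cloud("top",D)
hsv=cv2.cvtColor(I,cv2.COLOR_RGB2HSV)
def at(u,v): return f(P[v,u])
for nm,u,v in [("jar",252,217),("lid",263,155),("tray",265,230),("cup",343,182),("handle",349,230),("mill",311,140),("glass",211,147),("tin",369,301),("stone",310,250)]: print(nm,at(u,v))
# handle: dark pixels with z 0.03..0.06 close to handle
v,u=np.mgrid[:420,:560]
m=(u>338)&(u<362)&(v>195)&(v<252)&(I.max(2)<70)
pts=onplane("top",np.c_[u[m],v[m]],0.042)[:,:2]
(c,s,a)=cv2.minAreaRect((pts*1000).astype(np.float32)); print("handle rect",c,s,a)
# points in cup region: height >.05
w=(u>325)&(u<362)&(v>165)&(v<200)&(P[...,2]>.052)&(P[...,2]<.075)
q=P[w]; print("cup",len(q),f(q.mean(0)),cv2.minEnclosingCircle((q[:,:2]*1000).astype(np.float32)))
# stand: tray points at z 0.02
t=(u>232)&(u<300)&(v>175)&(v<250)&(abs(P[...,2]-.02)<.006)
print("tray",cv2.minAreaRect((P[t][:,:2]*1000).astype(np.float32)))
hh=(u>230)&(u<300)&(v>100)&(v<190)&(P[...,2]>.197)&(P[...,2]<.215)
q=P[hh];print("head",len(q),cv2.minEnclosingCircle((q[:,:2]*1000).astype(np.float32)), P[100:190,235:295,2].max())
r=(u>235)&(u<270)&(v>200)&(v<235)&(P[...,2]>.09)
q=P[r];print("jar",len(q),q[:,2].max(),cv2.minEnclosingCircle((q[q[:,2]>.118][:,:2]*1000).astype(np.float32)))
b=(u>355)&(u<390)&(v>280)&(v<322)&(P[...,2]>.034)
print("tin",cv2.minEnclosingCircle((P[b][:,:2]*1000).astype(np.float32)))
b=(u>296)&(u<324)&(v>125)&(v<170)&(P[...,2]>.05)
print("mill",cv2.minEnclosingCircle((P[b][:,:2]*1000).astype(np.float32)),P[b][:,2].max())
B=cv2.resize(I[90:260,190:400],None,fx=3.8,fy=3.5,interpolation=cv2.INTER_CUBIC)
cv2.imwrite("pics/crop1.png",B[:595,:798,::-1])
E
```

```text
jar [0.4724, -0.0758, 0.1292]
lid [0.6061, -0.087, 0.2013]
tray [0.4637, -0.1047, 0.0172]
cup [0.6153, -0.2926, 0.0258]
handle [0.4861, -0.3187, 0.043]
mill [0.6793, -0.1937, 0.1385]
glass [0.6732, 0.0712, 0.0094]
tin [0.315, -0.3864, 0.0358]
stone [0.4285, -0.2275, 0.0013]
handle rect (510.6415100097656, -312.9237365722656) (132.74673461914062, 25.7149715423584) 13.882420539855957
cup 235 [0.61, -0.2927, 0.0585] ((610.0836181640625, -292.9262390136719), 44.687828063964844)
tray ((523.7449951171875, -97.34957122802734), (173.62991333007812, 127.73744201660156), 8.101663589477539)
head 1351 ((640.892822265625, -78.74541473388672), 74.70503997802734) 1.2997381779598365
jar 308 1.2997381779598365 ((370.7209167480469, -119.49126434326172), 131.95361328125)
tin ((282.93389892578125, -302.21685791015625), 132.75950622558594)
mill ((498.06427001953125, -167.7252197265625), 247.79586791992188) 1.2997381779598365
```

View pics/crop1.png

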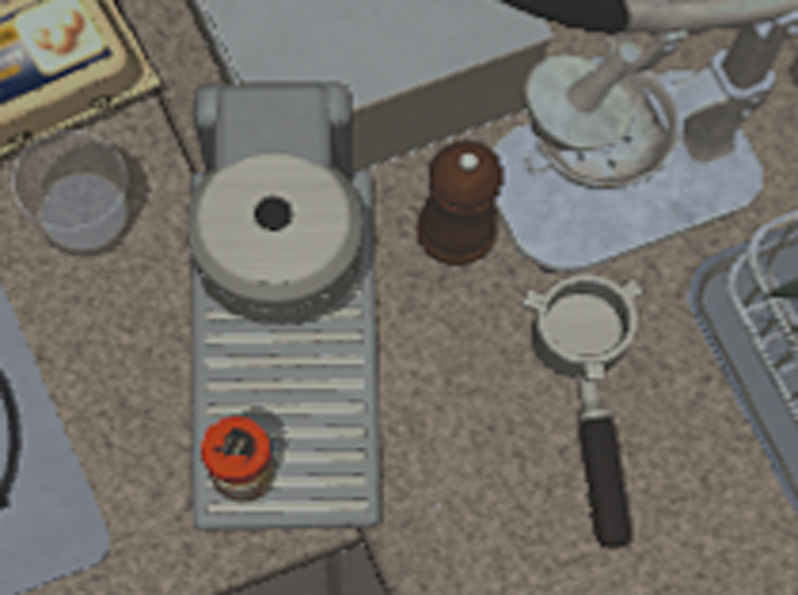

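The crop shows head lid centre at crop (273,213), tray front corners (195,525)/(378,523), jar cap (237,449), cup (585,318), lug (595,370), handle end (613,540), mill top (466,175), glass base (85,210).

```bash
python3 - <<'E'
from h import *
f=lambda a:np.round(a,4).tolist()
px=lambda c:[(190+x/3.8-.5+.13,90+y/3.5-.36) for x,y in c]
print("tray corners+back side",f(onplane("top",px([(195,525),(378,523),(193,178),(372,174)]),.02)))
print("lid hole",f(onplane("top",px([(273,213)]),.207)))
print("cup rim",f(onplane("top",px([(586,320)]),.061)),"lug",f(onplane("top",px([(596,371),(531,299),(634,290)]),.057)),"hend",f(onplane("top",px([(614,545),(597,416)]),.042)))
print("mill top",f(onplane("top",px([(467,160)]),.15)),"glass base",f(onplane("top",px([(85,212)]),0.0)))
def comp(n,I,m,z):
    k,l,st,ce=cv2.connectedComponentsWithStats(m.astype(np.uint8)); i=1+st[1:,4].argmax()
    c,_=cv2.findContours((l==i).astype(np.uint8),0,1); e=cv2.fitEllipse(max(c,key=len)); return st[i],f(onplane(n,[e[0]],z))
def fit(q):
    for _ in range(5):
        A=np.c_[2*q,np.ones(len(q))];s=np.linalg.lstsq(A,(q**2).sum(1),rcond=None)[0]
        r=np.sqrt(s[2]+s[:2]@s[:2]); e=abs(np.linalg.norm(q-s[:2],axis=1)-r)
        q=q[e<max(.003,2*np.median(e))]
    return f(s[:2]),round(r,4),len(q)
for n in("top","scene"):
    Z=np.load(n+"0.npz");I,D=Z["I"],Z["D"];P=cloud(n,D);v,u=np.mgrid[:420,:560]
    hsv=cv2.cvtColor(I,cv2.COLOR_RGB2HSV).astype(int); H,S,V=[hsv[...,i] for i in range(3)]
    ok=D>0; X,Y,z=[P[...,i] for i in range(3)]
    box=lambda x0,x1,y0,y1,z0,z1: ok&(X>x0)&(X<x1)&(Y>y0)&(Y<y1)&(z>z0)&(z<z1)
    red=((H<8)|(H>172))&(S>150)&box(.38,.55,-.14,0,.08,.15)
    print(n,"jar",comp(n,I,red,.124),fit(P[red&(z<.118)][:,:2]),z[red].max())
    h=box(.5,.75,-.17,0,.13,.19); q=P[h]
    print("headside",fit(q[(q[:,0]<.605)][:,:2]))
    h=box(.5,.75,-.17,0,.195,.23);print("topz",np.percentile(z[h],[5,50,95]))
    c,_=cv2.findContours(h.astype(np.uint8),0,1)
    yl=(H>18)&(H<35)&(S>90)&box(.25,.4,-.48,-.3,.025,.06); print("tin",comp(n,I,yl,.04))
    print("mill",fit(P[box(.6,.74,-.25,-.15,.01,.06)][:,:2]),fit(P[box(.6,.74,-.25,-.15,.07,.14)][:,:2]))
    print("cup",fit(P[box(.56,.68,-.34,-.24,.02,.05)][:,:2]))
    hd=box(.4,.56,-.36,-.27,.025,.06)&(V<75)
    r=cv2.minAreaRect((P[hd][:,:2]*1000).astype(np.float32)); print("handle",r, np.linalg.eigh(np.cov(P[hd][:,:2].T))[1][:,1],P[hd].mean(0))
    t=box(.38,.6,-.18,-.02,.014,.026)
    t=cv2.morphologyEx(t.astype(np.uint8),cv2.MORPH_OPEN,np.ones((3,3)))>0
    print("tray",cv2.minAreaRect((P[t][:,:2]*1000).astype(np.float32)))
E
```

```text
tray corners+back side [[0.4305, -0.0465, 0.02], [0.4475, -0.1698, 0.02], [0.6979, -0.0068, 0.02], [0.717, -0.1326, 0.02]]
lid hole [[0.6146, -0.0825, 0.207]]
cup rim [[0.608, -0.2912, 0.061]] lug [[0.5715, -0.3021, 0.057], [0.6204, -0.2529, 0.057], [0.6361, -0.3218, 0.057]] hend [[0.4477, -0.3282, 0.042], [0.5415, -0.3076, 0.042]]
mill top [[0.6874, -0.1959, 0.15]] glass base [[0.6675, 0.0689, 0.0]]
top jar (array([243, 209,  18,  19, 186], dtype=int32), [[0.4715, -0.0746, 0.124]]) ([0.473, -0.0739], np.float64(0.0217), 7) 0.1306988482707172
headside ([0.615, -0.0829], np.float64(0.0531), 356)
topz [0.19559001 0.19849203 0.20374403]
tin (array([352, 286,  35,  35, 573], dtype=int32), [[0.3106, -0.3869, 0.04]])
mill ([0.7009, -0.2063], np.float64(0.0398), 216) ([0.6873, -0.1978], np.float64(0.0215), 172)
cup ([0.612, -0.2896], np.float64(0.0249), 316)
handle ((497.09808349609375, -318.7412414550781), (100.48542785644531, 22.12166976928711), 13.5024995803833) [-0.9710631  -0.23882305] [ 0.49400182 -0.31850031  0.03965663]
tray ((523.034423828125, -96.40750122070312), (167.82870483398438, 126.99295806884766), 7.057322025299072)
scene jar (array([231, 191,  20,  19, 293], dtype=int32), [[0.4651, -0.0801, 0.124]]) ([0.4701, -0.0761], np.float64(0.0205), 62) 0.12950155176785028
headside ([0.6142, -0.0833], np.float64(0.0536), 874)
topz [0.19625812 0.19964989 0.20338048]
tin (array([ 317,  318,   48,   46, 1560], dtype=int32), [[0.3059, -0.3895, 0.04]])
mill ([0.7012, -0.1995], np.float64(0.0396), 264) ([0.7156, -0.1957], np.float64(0.0487), 274)
cup ([0.606, -0.2934], np.float64(0.0311), 386)
handle ((493.1070556640625, -321.9403076171875), (95.00037384033203, 22.277929306030273), 13.453704833984375) [-0.97228986 -0.2337786 ] [ 0.48636152 -0.32355222  0.04035444]
tray ((521.2036743164062, -98.17388153076172), (173.4626007080078, 128.19979858398438), 7.514979839324951)
```

Call:
play_rows:
  commands: [0.25, -0.25, 0.02, 28, 0.25, -0.25, 0.02, 28, 0.25, -0.25, 0.02, 28, 0.25, -0.25, 0.02, 28, 0.25, -0.25, 0.02, 28, 0.25, -0.25, 0.02, 28, 0.25, -0.25, 0.02, 28, 0.25, -0.25, 0.02, 28, 0.298, -0.727, 0.02, 28, 0.298, -0.727, 0.02, 28, 0.298, -0.727, 0.02, 28, 0.298, -0.727, 0.02, 28, 0.298, -0.727, 0.02, 28, 0.298, -0.727, 0.02, 28, 0.298, -0.727, 0.02, 28, 0.298, -0.727, 0.02, 28, 0.298, -0.727, 0.02, 28, 0.298, -0.727, 0.02, 28, 0.298, -0.727, 0.02, 28, 0.298, -0.727, 0.02, 28]
  jaw: 100
  force: 30

```text
clock: 2.1
tcp_pos: [0.4718, -0.0746, 0.251]
orientation: [-0.0, -0.113, 0.994, 0.0]
force: [-0.4, 0.6, -0.1]
opening: 0.0853
grip_force: 0.0
```

```bash
python3 - <<'E'
from h import *
P=cloud("top",np.load("top0.npz")["D"])
Q=cloud("scene",np.load("scene0.npz")["D"])
for c in [(.425,-.415),(.44,-.42),(.43,-.40),(.45,-.42)]:
    for A in(P,Q):
        d=np.linalg.norm(A[...,:2]-np.array(c),axis=2); print(c,[np.round([A[...,2][d<r].min(),A[...,2][d<r].max()],3).tolist() for r in(.03,.045,.06)])
E
```

```text
(0.425, -0.415) [[-0.008, 0.847], [-0.01, 0.858], [-0.01, 0.875]]
(0.425, -0.415) [[-0.004, 0.003], [-0.004, 0.004], [-0.004, 0.604]]
(0.44, -0.42) [[-0.008, 0.858], [-0.008, 0.874], [-0.01, 0.888]]
(0.44, -0.42) [[-0.004, 0.003], [-0.004, 0.003], [-0.004, 0.025]]
(0.43, -0.4) [[-0.01, 0.846], [-0.01, 0.867], [-0.01, 0.882]]
(0.43, -0.4) [[-0.004, 0.003], [-0.004, 0.003], [-0.004, 0.005]]
(0.45, -0.42) [[-0.008, 0.869], [-0.008, 0.882], [-0.01, 0.898]]
(0.45, -0.42) [[-0.003, 0.003], [-0.004, 0.004], [-0.004, 0.025]]
```

Call:
play_rows:
  commands: [-0.002, -0.001, -0.05, 0, -0.002, -0.001, -0.1, 0, -0.002, -0.001, -0.13, 0, -0.002, -0.001, -0.155, 0, -0.002, -0.001, -0.175, 0, -0.002, -0.001, -0.183, 0, -0.002, -0.001, -0.183, 0]

```text
clock: 2.8
tcp_pos: [0.4694, -0.0743, 0.0675]
orientation: [-0.001, -0.115, 0.993, 0.0]
force: [-0.9, -0.9, 0.1]
opening: 0.085
grip_force: 0.0
```

Call:
play_rows:
  commands: [0, 0, 0, 0, 0, 0, 0, 0, 0, 0, 0, 0, 0, 0, 0, 0, 0, 0, 0, 0, 0, 0, 0, 0, 0, 0, 0, 0, 0, 0, 0, 0]
  jaw: 0
  force: 30

```text
clock: 3.6
tcp_pos: [0.4708, -0.0755, 0.0693]
orientation: [0.001, -0.114, 0.994, 0.0]
force: [-1.2, 1.6, 5.3]
opening: 0.0436
grip_force: 20.4
```

Call:
play_rows:
  commands: [0, 0, 0.03, 0, 0, 0, 0.07, 0, 0, 0, 0.11, 0, 0, 0, 0.13, 0, -0.005, -0.03, 0.14, 0, -0.01, -0.07, 0.14, 0, -0.014, -0.11, 0.14, 0, -0.018, -0.15, 0.14, 0, -0.022, -0.19, 0.14, 0, -0.026, -0.23, 0.14, 0, -0.03, -0.27, 0.14, 0, -0.033, -0.305, 0.14, 0, -0.035, -0.325, 0.13, 0, -0.035, -0.335, 0.11, 0, -0.035, -0.335, 0.08, 0, -0.035, -0.335, 0.05, 0, -0.035, -0.335, 0.02, 0, -0.035, -0.335, 0, 0, -0.035, -0.335, -0.01, 0, -0.035, -0.335, -0.01, 0]

```text
clock: 5.6
tcp_pos: [0.4344, -0.4102, 0.0574]
orientation: [-0.001, -0.114, 0.994, 0.001]
force: [0.4, 0.0, -0.9]
opening: 0.0435
grip_force: 21.2
```

```bash
python3 - <<'E'
from h import *
s=env.get_state();print(s["clock"],s["tcp_pos"],s["force"],s["grip_force"])
I,D=cams.grab_frame("scene"); cv2.imwrite("pics/s1.png",I[:,:,::-1])
E
```

```text
5.6 [ 0.43442794 -0.41022665  0.05741209] [ 0.36866339  0.0063559  -0.8685071 ] 21.157439168309793
```

View pics/s1.png

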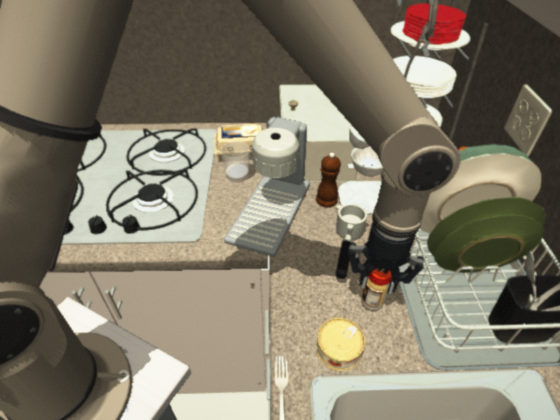

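The jar hangs upright above the free spot at (375,290), the portafilter is untouched. Lower the last centimetre.

Call:
play_rows:
  commands: [0, 0, -0.004, 0, 0, 0, -0.007, 0, 0, 0, -0.009, 0, 0, 0, -0.0095, 0, 0, 0, -0.0095, 0]

```text
clock: 6.15
tcp_pos: [0.4354, -0.4109, 0.0494]
orientation: [0.0, -0.114, 0.994, -0.0]
force: [-1.0, 0.5, 3.8]
opening: 0.0437
grip_force: 21.5
```

Call:
play_rows:
  commands: [0, 0, 0, 0, 0, 0, 0, 0, 0, 0, 0, 0, 0, 0, 0, 0, 0, 0, 0.01, 0, 0, 0, 0.04, 0, 0, 0, 0.08, 0, 0, 0, 0.12, 0, 0, 0, 0.15, 0, 0.01, 0.03, 0.16, 0, 0.03, 0.06, 0.16, 0, 0.044, 0.088, 0.16, 0, 0.044, 0.088, 0.15, 0, 0.044, 0.088, 0.15, 0]
  jaw: 78

```text
clock: 7.55
tcp_pos: [0.4787, -0.3218, 0.1983]
orientation: [-0.001, -0.115, 0.993, 0.0]
force: [0.4, 0.1, 0.1]
opening: 0.0666
grip_force: 0.0
```

```bash
python3 - <<'E'
from h import *
s=env.get_state();print(s["clock"],s["tcp_pos"],s["force"],s["grip_force"])
for n in("scene","top"):
    I,D=cams.grab_frame(n); cv2.imwrite(f"pics/{n}2.png",I[:,:,::-1])
    np.savez(f"{n}2.npz",I=I,D=D)
    P=cloud(n,D);V=I.max(2);X,Y,z=[P[...,i] for i in range(3)]
    hd=(X>.4)&(X<.56)&(Y>-.36)&(Y<-.27)&(z>.025)&(z<.06)&(V<75)
    q=P[hd]
    if len(q)>20:print(n,len(q),q.mean(0),np.linalg.eigh(np.cov(q[:,:2].T))[1][:,1])
a=cv2.imread("pics/scene2.png")[150:400,200:480];b=cv2.imread("pics/top2.png")[130:380,220:500]
cv2.imwrite("pics/c2.png",cv2.resize(np.hstack([a,b]),(800,358)))
E
```

```text
7.55 [ 0.47870461 -0.32183538  0.1982532 ] [0.37312277 0.09629732 0.13594094] 0.0
scene 395 [ 0.48825924 -0.32280639  0.04029023] [-0.9679026  -0.25132561]
```

View pics/c2.png

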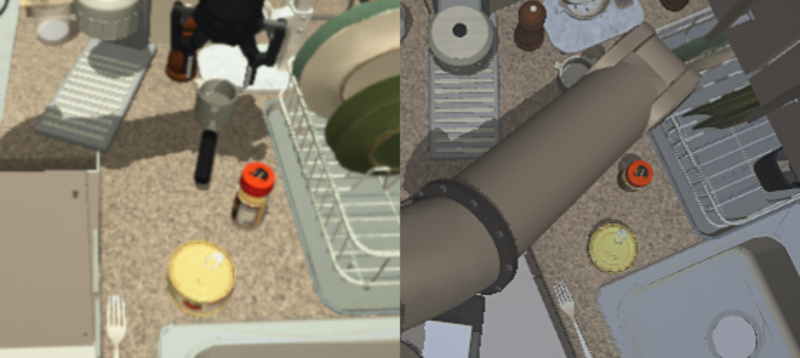

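Call:
play_rows:
  commands: [0.001, 0, -0.05, 0, 0.001, 0, -0.09, 0, 0.001, 0, -0.13, 0, 0.001, 0, -0.16, 0, 0.001, 0, -0.178, 0, 0.001, 0, -0.186, 0, 0.001, 0, -0.186, 0]

```text
clock: 8.35
tcp_pos: [0.4791, -0.3238, 0.0124]
orientation: [-0.001, -0.113, 0.994, 0.0]
force: [0.6, 1.0, 0.3]
opening: 0.0664
grip_force: 0.0
```

Call:
play_rows:
  commands: [0, 0, 0, 0, 0, 0, 0, 0, 0, 0, 0, 0, 0, 0, 0, 0, 0, 0, 0, 0, 0, 0, 0, 0, 0, 0, 0, 0, 0, 0, 0, 0, 0, 0, 0, 0]
  jaw: 0
  force: 110

```text
clock: 9.25
tcp_pos: [0.4805, -0.3232, 0.0134]
orientation: [0.001, -0.114, 0.994, -0.0]
force: [-1.9, -0.1, 6.9]
opening: 0.0219
grip_force: 107.8
```

Call:
play_rows:
  commands: [0, 0, 0.01, 0, 0, 0, 0.025, 0, 0, 0, 0.04, 0, -0.01, 0.02, 0.045, 0, -0.02, 0.04, 0.045, 0, -0.025, 0.06, 0.045, 0, -0.025, 0.06, 0.045, 0, -0.025, 0.06, 0.045, 0]

```text
clock: 10.05
tcp_pos: [0.4555, -0.2627, 0.0587]
orientation: [0.001, -0.114, 0.993, -0.0]
force: [0.0, -0.9, -2.3]
opening: 0.0221
grip_force: 108.1
```

```bash
cat > m.py <<'E'
from h import *
import sys
f=lambda a:np.round(a,4).tolist()
s=env.get_state();print(s["clock"],f(s["tcp_pos"]),f(s["orientation"]),f(s["force"]),s["grip_force"])
for n in("scene","top"):
    I,D=cams.grab_frame(n); cv2.imwrite(f"pics/{n}{sys.argv[1]}.png",I[:,:,::-1]); np.savez(f"{n}{sys.argv[1]}.npz",I=I,D=D)
a=cv2.imread(f"pics/scene{sys.argv[1]}.png")[130:300,200:400];b=cv2.imread(f"pics/top{sys.argv[1]}.png")[110:280,220:420]
cv2.imwrite(f"pics/c{sys.argv[1]}.png",cv2.resize(np.vstack([a,b]),(705,600),interpolation=cv2.INTER_CUBIC) if 0 else cv2.resize(np.hstack([a,b]),(800,340),interpolation=cv2.INTER_CUBIC))
E
python3 m.py 3
```

```text
10.05 [0.4555, -0.2627, 0.0587] [0.0005, -0.1142, 0.9935, -0.0002] [0.0058, -0.9388, -2.2918] 108.1386923789978
```

View pics/c3.png

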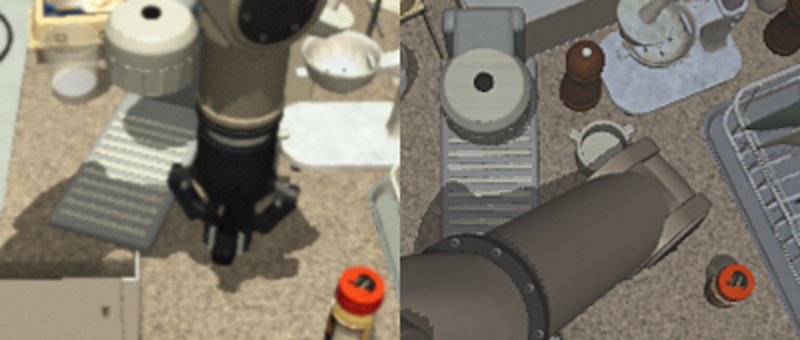

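Portafilter held level; top view shows cup rim centre near crop (602,145) with lugs at (573,134) and (630,127).

```bash
python3 - <<'E'
from h import *
f=lambda a:np.round(a,4).tolist()
Z=np.load("top3.npz");P=cloud("top",Z["D"]);I=Z["I"]
X,Y,z=[P[...,i] for i in range(3)]
m=(X>.52)&(X<.65)&(Y>-.30)&(Y<-.17)&(z>.095)&(z<.115)&(np.ptp(I.astype(int),axis=2)<40)&(I.max(2)>120)
print(m.sum(),np.median(z[m]))
v,u=np.nonzero(m); q=onplane("top",np.c_[u,v],.106)[:,:2]
for _ in range(6):
    A=np.c_[2*q,np.ones(len(q))];s=np.linalg.lstsq(A,(q**2).sum(1),rcond=None)[0];r=np.sqrt(s[2]+s[:2]@s[:2])
    e=abs(np.linalg.norm(q-s[:2],axis=1)-r);q=q[e<.004]
print("rim",f(s[:2]),r,len(q))
lug=onplane("top",[(306.5,177),(335,173.5)],.102);print("lugs",f(lug))
h=R.from_euler('z',193.2,degrees=True).as_matrix()[:,0]
print("C from lugs",f(lug.mean(0)+.0225*h),"pred .583 -.231")
I=I[150:210,280:360];cv2.imwrite("pics/c4.png",cv2.resize(I[:,:,::-1],(800,600),interpolation=cv2.INTER_CUBIC))
E
```

```text
129 0.10200663667651155
rim [0.5856, -0.2324] 0.03175878301965783 80
lugs [[0.5949, -0.1941, 0.102], [0.6128, -0.2636, 0.102]]
C from lugs [0.582, -0.234, 0.102] pred .583 -.231
```

View pics/c4.png

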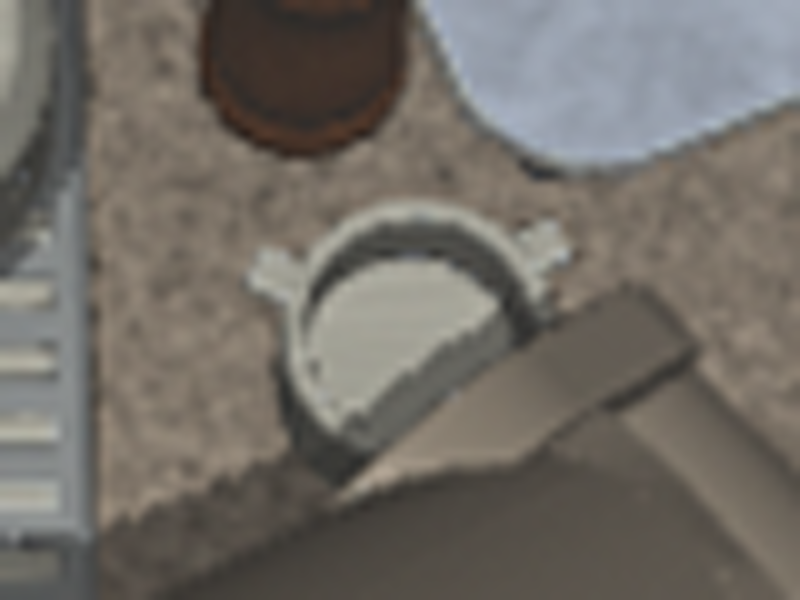

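The rim's outer edge spans x 285–543 with its top at y 200, and the lug tips are at (252,276) and (562,238), all in crop pixels.

```bash
python3 - <<'E'
from h import *
px=lambda c:[(280+x/10-.45,150+y/10-.45) for x,y in c]
L=onplane("top",px([(252,276),(562,238)]),.0995); d=L[1]-L[0]
print("lug span",np.linalg.norm(d),"handle heading",np.degrees(np.arctan2(d[1],d[0]))-90+360, "C",L.mean(0)+.0225*np.array([-.973,-.23,0]))
E_=onplane("top",px([(285,318),(543,318),(414,200)]),.106); print(E_, (E_[0]+E_[1])/2)
t=E_[2]; print("C from top", t[:2]-.034*np.array([1,0.02]))
E
```

```text
lug span 0.07815185269038044 handle heading 194.41044287411415 C [ 0.58256635 -0.23288806  0.0995    ]
[[ 0.58317977 -0.19911512  0.106     ]
 [ 0.59115378 -0.26247994  0.106     ]
 [ 0.61738352 -0.22751968  0.106     ]] [ 0.58716678 -0.23079753  0.106     ]
C from top [ 0.58338352 -0.22819968]
```

Call:
play_rows:
  commands: [0, 0.03, 0, 0, 0, 0.06, 0, 0, 0, 0.09, 0, 0, 0.008, 0.115, 0, 0, 0.022, 0.135, 0, 0, 0.032, 0.149, 0, 0, 0.032, 0.149, 0, 0, 0.0292, 0.1663, 0, -7.6, 0.0286, 0.1846, 0, -15.6, 0.0305, 0.2028, 0, -23.6, 0.0349, 0.2206, 0, -31.6, 0.0418, 0.2376, 0, -39.6, 0.0485, 0.2497, 0, -45.6, 0.055, 0.2591, 0, -50.6, 0.055, 0.2591, 0, -50.6, 0.055, 0.2591, 0, -50.6]

```text
clock: 11.75
tcp_pos: [0.5099, -0.0049, 0.0579]
orientation: [0.0, 0.321, 0.947, -0.0]
force: [-0.4, -0.6, -2.9]
opening: 0.0225
grip_force: 108.4
```

```bash
python3 m.py 5
```

```text
11.75 [0.5099, -0.0049, 0.0579] [0.0, 0.3212, 0.947, -0.0003] [-0.4364, -0.6333, -2.88] 108.42083215713501
```

View pics/c5.png

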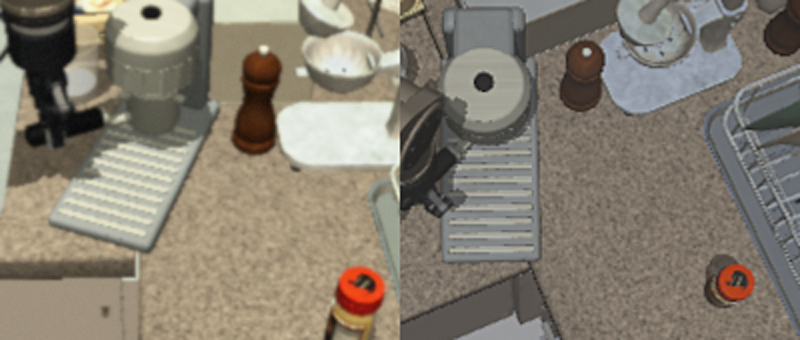

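The cup (crop ≈(153,112)) sits under the head (centre x ≈152) in the scene view, all bystanders in place. Check its centring by depth.

```bash
python3 - <<'E'
from h import *
P=cloud("scene",np.load("scene5.npz")["D"])
X,Y,z=[P[...,i] for i in range(3)]
def fit(q,r):
    from scipy.optimize import least_squares
    return least_squares(lambda p:np.linalg.norm(q-p,axis=1)-r,[.615,-.083],loss="soft_l1",f_scale=.001)
d=np.hypot(X-.615,Y+.083)
for nm,z0,z1,r in (("cup",.05,.08,.034),("head",.14,.16,.055)):
    m=(z>z0)&(z<z1)&(d<r+.007); s=fit(P[m][:,:2],r); print(nm,m.sum(),s.x,np.sqrt(np.mean(s.fun**2)))
E
```

```text
cup 245 [ 0.61496793 -0.08530773] 0.004375681190683847
head 317 [ 0.61569095 -0.08283839] 0.0011348991927547486
```

Call:
play_rows:
  commands: [0, 0.001, 0.006, 0, 0, 0.001, 0.012, 0, 0, 0.001, 0.017, 0, 0, 0.001, 0.021, 0, 0, 0.001, 0.025, 0, 0, 0.001, 0.028, 0, 0, 0.001, 0.028, 0]

```text
clock: 12.55
tcp_pos: [0.5103, -0.0026, 0.0862]
orientation: [0.0, 0.322, 0.947, 0.0]
force: [-0.8, -1.1, -2.8]
opening: 0.0222
grip_force: 108.4
```

Call:
play_rows:
  commands: [0, 0, 0.005, 0, 0, 0, 0.009, 0, 0, 0, 0.013, 0, 0, 0, 0.016, 0, 0, 0, 0.019, 0, 0, 0, 0.019, 0]

```text
clock: 13.15
tcp_pos: [0.5104, -0.0027, 0.1052]
orientation: [0.0, 0.322, 0.947, 0.0]
force: [0.4, -0.4, -2.4]
opening: 0.0224
grip_force: 108.4
```

Call:
play_rows:
  commands: [-0.0046, -0.0065, 0, 3.5, -0.0089, -0.0134, 0, 7, -0.0126, -0.0205, 0, 10.5, -0.016, -0.0277, 0, 14, -0.0189, -0.0352, 0, 17.5, -0.0214, -0.0429, 0, 21, -0.0214, -0.0429, 0, 21]

```text
clock: 13.85
tcp_pos: [0.4881, -0.0468, 0.1048]
orientation: [-0.0, 0.145, 0.989, -0.0]
force: [-0.4, 1.0, -2.4]
opening: 0.0223
grip_force: 108.5
```

Free turning; continue to 188°.

Call:
play_rows:
  commands: [-0.0019, -0.0078, 0, 3.5, -0.0035, -0.0156, 0, 7, -0.0045, -0.0236, 0, 10.5, -0.005, -0.0316, 0, 14, -0.0051, -0.0385, 0, 17, -0.0048, -0.0454, 0, 20, -0.0043, -0.05, 0, 22, -0.0038, -0.0545, 0, 24, -0.0038, -0.0545, 0, 24]

```text
clock: 14.75
tcp_pos: [0.4849, -0.1005, 0.1047]
orientation: [-0.0, -0.064, 0.998, -0.0]
force: [-0.9, 0.3, -2.8]
opening: 0.0223
grip_force: 108.4
```

```bash
python3 m.py 6
```

```text
14.75 [0.4849, -0.1005, 0.1047] [-0.0, -0.0641, 0.9979, -0.0001] [-0.8954, 0.305, -2.7937] 108.43630313873291
```

View pics/c6.png

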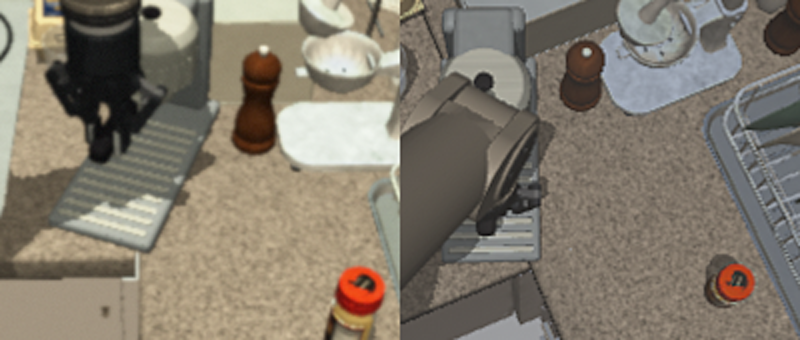

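Call:
play_rows:
  commands: [0, 0, -0.003, 0, 0, 0, -0.006, 0, 0, 0, -0.0085, 0, 0, 0, -0.0105, 0, 0, 0, -0.0105, 0]

```text
clock: 15.35
tcp_pos: [0.4849, -0.1, 0.0943]
orientation: [-0.0, -0.065, 0.998, 0.0]
force: [-1.8, 1.1, -0.3]
opening: 0.0223
grip_force: 108.9
```

Call:
play_rows:
  commands: [0, 0, -0.001, 0, 0, 0, -0.0015, 0, 0, 0, -0.0015, 0]

```text
clock: 15.65
tcp_pos: [0.4851, -0.1, 0.0933]
orientation: [0.0, -0.065, 0.998, 0.0]
force: [-4.0, 1.6, 7.5]
opening: 0.0223
grip_force: 109.7
```

Call:
play_rows:
  commands: [0, 0, 0.0006, 0, 0, 0, 0.0006, 0]

```text
clock: 15.85
tcp_pos: [0.485, -0.1, 0.0938]
orientation: [0.0, -0.065, 0.998, 0.0]
force: [-3.8, 2.0, 4.4]
opening: 0.0224
grip_force: 109.5
```

Call:
play_rows:
  commands: [0, 0, 0, 0, 0, 0, 0, 0, 0, 0, 0, 0, 0, 0, 0, 0, 0, 0, 0, 0, 0, 0, 0, 0, 0, 0, 0.01, 0, 0, 0, 0.03, 0, 0, 0, 0.06, 0, 0, 0, 0.1, 0, 0, 0, 0.14, 0, 0, 0, 0.18, 0, 0, 0.05, 0.2, 0, 0, 0.1, 0.2, 0, 0, 0.15, 0.2, 0, 0, 0.2, 0.2, 0, 0, 0.25, 0.2, 0, 0, 0.3, 0.2, 0, 0, 0.3, 0.2, 0]
  jaw: 75
  force: 30

```text
clock: 17.75
tcp_pos: [0.4835, 0.2075, 0.2937]
orientation: [0.0, -0.07, 0.998, 0.001]
force: [-0.8, -0.6, -0.2]
opening: 0.0637
grip_force: 0.0
```

```bash
python3 m.py 7; python3 - <<'E'
from h import *
for n in("scene","top"):
    Z=np.load(n+"7.npz");P=cloud(n,Z["D"]);V=Z["I"].max(2);X,Y,z=[P[...,i] for i in range(3)]
    m=(X>.42)&(X<.57)&(Y>-.14)&(Y<-.06)&(z>.09)&(z<.135)&(V<80); q=P[m]
    if len(q)<20: print(n,len(q)); continue
    w=np.linalg.eigh(np.cov(q[:,:2].T))[1][:,1]; print(n,len(q),q.mean(0),np.degrees(np.arctan2(w[1],w[0]))%180)
    t=(q[:,:2]-[.615,-.083])@np.array([-.99,-.139])
    for a in(.075,.1,.125,.15): k=abs(t-a)<.01; print(a,k.sum(),np.percentile(q[k,2],[50,90]) if k.any() else 0)
E
```

```text
17.75 [0.4835, 0.2075, 0.2937] [0.0001, -0.07, 0.9975, 0.001] [-0.7578, -0.5586, -0.2347] 0.0
scene 371 [ 0.49233228 -0.10355664  0.11882525] 6.4939197504561434
0.075 41 [0.12080327 0.12269847]
0.1 68 [0.12101825 0.12287081]
0.125 69 [0.12121031 0.12285309]
0.15 83 [0.12135508 0.12316269]
top 395 [ 0.50260593 -0.09850496  0.11977593] 7.9590479875737685
0.075 60 [0.12076015 0.1232234 ]
0.1 74 [0.12034577 0.12329294]
0.125 77 [0.12025703 0.12344715]
0.15 76 [0.12013549 0.12421074]
```

View pics/c7.png

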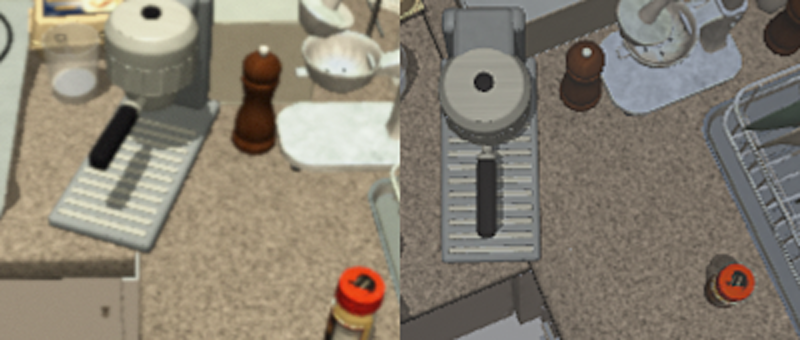

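The handle points straight to the front (top view crop (487,195)). It is level, with its top about 122 mm up as expected when seated, and the bystanders and jar are standing.

```bash
python3 -c "
from bench import job
print(job.hand_in())"
```

```text
the job is handed in; nothing more can be done
None
```

The spice jar stands upright on the worktop to the right of the stand; the portafilter hangs locked, level and released with its handle straight to the front; nothing else moved in the last pictures, and the job was handed in at about 18 s.

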